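# Dot-mark a metal blank with an automatic centre punch

### The arm

A 6-joint arm with a two-finger parallel gripper is mounted at the origin on the work surface. World frame = base frame: x ahead of the robot, y to its left, z up, the work surface at z = 0. Lengths are in m, angles in degrees, forces in N, time in s.
With the tool pointing down it reaches from about 0.35 to 0.875 m from the base axis. Payload 4.2 kg.
Tool frame: the origin (TCP) lies midway between the tips of the shut fingers; the grasp point (between the pads) lies 19 mm behind it; z points along the fingers, y is the direction in which the jaws open and shut (so a half turn about z gives the same grasp; the last joint's range is limited). The gripper opens to 87 mm and grips with 3 to 60 N. Pads are 19 mm wide; open, the fingers measure 117 mm over their backs; the gripper's body (75 mm by 190 mm) begins 51 mm behind the grasp point.
Start: joints at [-57.777, 22.042, 0.453, 0, -68.411, -14.817], TCP at [0.187, -0.596, 0.223] pointing down, gripper open.
Joint ranges: [-179.83, 179.83], [-69.29, 118.12], [-61.27, 80.66], [-181.25, 117.63], [-171.15, -9.14], [-177.46, 177.46]. Speed limits (degrees/s): [159.86, 159.86, 180, 180, 180, 180].

### API

Orientations are given as a 3x3 rotation matrix whose columns are the frame's x, y, z axes.
In Python, from station import r gives the robot as it stands.
- The arm moves only by the tool carry_out, never from a script. Its argument "steps" is a list of rows, each a list of 2 entries, a list of its own where there are three numbers: the shift along the tool's x, y, z in cm, then the turn about the tool's z in degrees. In form: [[[x, y, z], twist], ...]. A call has 1 to 20 rows; each row is the pose to reach, as a shift and turn from the pose measured when the call began, along the tool's axes at that moment; what a row does not reach only later rows make up. A row lasts 1/10 s, in which the tool goes at most 50 mm and 8.59 degrees, less where a joint would pass 70% of its speed; a pose out of reach is approached as far as the arm can. A call with a gripper value outside its range is refused whole. "gripper" is the gripper's target within -1 to 1 (fully open at 1, half-way at 0, shut at -1), set as the call begins (left out, the last holds). The fingers move at their own pace and stop on an object; the grip force is fixed at half the most. Time passes only in rows, so rows that repeat a pose let the fingers close. It gives the time, the measured TCP pose, the force and the opening at its end, in the units of the state.
- r.sense(): the state, without advancing time (a new reading comes with each control period).
- r.capture(name): name is "side" or "top" or "wrist"; returns the picture (400x640x3 uint8, red, green, blue); there is no depth.
- r.calibration(name): a dict with "camera_matrix" (3x3 intrinsics, pixels), "world_from_camera" (4x4, takes a point from camera to world coordinates). Camera axes: x right, y up, looking along -z (the intrinsics and any distortion apply to the point x, -y, -z); pixel columns grow to the right and rows downward; lengths in m; the calibration is good to about 2 mm. A picture is of the moment at which its call begins: read the wrist's pose just before it. calibration takes no time and is no camera call; for the wrist camera it gives the pose at the moment of the call.
- r.finish_job(): hands the job in, once; it reports no verdict.
Trained networks look in the newest picture that a camera, given by its name, has taken for a name from the list of things; names that differ only in an ending like _2 or _b are one class to them, and where a whole thing is asked for, a point or a joint stands for the part that bears it (a point fixed in the world has none). Each returns a list of dicts, best first, with "confidence" (0 to 1); they miss things now and then, are a little off and sometimes report something else, mostly with a low value. They report only what shows in the picture. A call takes as long as a camera call. They do not tell look-alikes from the thing itself.
- r.cut_out(camera, target): "pixels" (400x640 bool, what is visible of it).
- r.place_of(camera, target): "centre" ([x, y, z] in m, in world coordinates, good to about 4 mm: a listed point, or the origin of a listed thing).
The state is a dict: "time_s": time; "joints": joint angles; "joint_velocities": joint speeds; "effort": joint torques, N m; "tcp_pos": TCP position; "ee_rot": TCP orientation; "wrist_force": force on the tool from outside, world axes, zero at the start; "moment": the same for the moment, N m; "gripper_width": opening from 0.0 (shut) to 1.0 (fully open).
Only numpy, scipy, OpenCV 4.12 (cv2) and the standard library are available. Lean on these libraries where they do the work, as an engineer would, in place of code of your own. Each camera call takes 0.05 s, during which the arm holds its last target. There are 200 camera calls.

### The job

Take the red automatic centre punch out of its blue stand, stand its point in the guide hole of the brass plate on the marking jig and press it straight down onto the metal blank beneath until it snaps, then stop at once so that it is not driven on against its end stop. Do not set it off anywhere else. Put it back upright in the stand, fully home on its collar, let go, and leave the bottle, beaker, tongs and tube box where they are.

Things in the scene. Friction and masses are not known exactly. Their poses are not given: they have to be found in the camera images.
- punch: Automatic centre punch, loose, about 160 g, 134 mm long. Origin at the tip of its extended point (fixed to the barrel: it does not follow the point when pushed in), z towards the cap. Along z in mm: steel point 6 thick with a 3 wide blunt end, 0-32; sleeve 16 thick, 32-60; dark collar 28 wide, 60-66; red barrel 18 thick, 66-128; dark cap 20 wide, 128-134. Round: yaw is free.
- punch_grip (a point): Middle of the red barrel to be gripped, on the punch's axis, 100 mm above its origin (same axes). The punch stands upright in the stand at the start; it weighs little and the barrel may be gripped firmly.
- snap (a joint): Striker in the punch (m): 0 cocked, jumps to 0.0035 when tripped, back to 0 when lifted off. Pressing the point in takes about 1 N at first and 2 N more per mm, up to 13 N at some 6 mm: there it trips with a snap and the force drops at once by some 5 N. Some 4 mm further down is a hard end stop, where the force shoots up; above 20 N on jig or blank counts as forced.
- stand: Blue block 80 x 80 x 75 mm, fixed to the bench, origin at the centre of its underside, z up. A vertical hole, 21 mm wide and chamfered by 3 mm, goes right through its middle.
- stand_mouth (a point): Centre of the mouth of the stand's hole, on its top face (75 mm above the bench). The punch hangs in the hole with its collar on this face: its origin is then 60 mm below this point.
- jig: Marking jig, fixed to the bench: grey base 130 x 90 x 10 mm, origin at the centre of its underside, long side along its x; two dark cheeks carry a brass guide plate 70 x 84 mm, 6 mm thick, its top 36 mm above the bench. Under it is clamped an aluminium blank 110 x 45 mm, 7 to 19 mm thick: it differs from time to time.
- jig_mouth (a point): Centre of the guide hole in the brass plate, on its top face (36 mm above the bench). The hole is 9 mm wide, chamfered by 2 mm to 13 mm at the top. The blank's top face lies somewhere between 7 and 19 mm below this point: how deep must be felt with the point. z up.
- reagent: White reagent bottle with blue cap, 64 mm wide, 150 mm high, loose; origin at the centre of its underside. Bystander.
- beaker: Glass beaker 76 mm wide, 85 mm high, loose; origin at the centre of its underside. Bystander.
- tongs: Flat steel tongs, 185 mm long, 35 mm wide, 10 mm high, lying on the bench along their x, loose; origin at the middle, on the underside. Bystander.
- tubes: White open box with compartments, 90 x 130 x 50 mm, loose; origin at the centre of its underside. Bystander.
Things that resemble listed ones, but are neither listed nor needed, are in the scene too. What is shaped like the punch but orange or pink is not meant.

How it is judged:
By the outcome, as a careful person would: the job done as asked, in the order asked, and still so for the second after the job is handed in, with the robot touching nothing.
It also fails if it takes over 64 s, if anything falls off the work surface, if the arm or the gripper's body presses on something with over 40 N, if the wrist force passes 120 N, or if a joint passes its speed limit or range.

## Working session

There is one attempt and no reset: what is moved stays moved. The work goes in short steps, Python scripts to look and compute and a tool call to move; the robot and the scene stay as the last step left them, time stands still between calls to the robot, and variables do not carry over. Pictures are saved under pics/ and viewed, about 8 in all and at most 12, crops included, and the job is handed in when it is done.

Besides the shell and the picture viewer there is one more tool, called after ">>>" as name([rows], argument=value, ...), one row to a line, values as JSON. carry_out: Moves the arm, as the interface text tells. Its arguments: {"type":"object","properties":{"steps":{"type":"array","items":{"type":"array"}},"gripper":{"type":"number"}},"required":["steps"]}

```bash
mkdir -p pics; ls; cat > h.py <<'E'
from station import r
import numpy as np, cv2
def save(n,img): cv2.imwrite('pics/'+n,cv2.cvtColor(img,cv2.COLOR_RGB2BGR))
def proj(c,p):
    k=r.calibration(c);K=np.array(k['camera_matrix']);T=np.linalg.inv(np.array(k['world_from_camera']))
    q=T[:3,:3]@np.array(p)+T[:3,3];q=K@np.array([q[0],-q[1],-q[2]]);return q[:2]/q[2]
def ray(c,uv):
    k=r.calibration(c);K=np.array(k['camera_matrix']);T=np.array(k['world_from_camera'])
    d=np.linalg.inv(K)@np.array([uv[0],uv[1],1.]);d=T[:3,:3]@np.array([d[0],-d[1],-d[2]]);return T[:3,3],d
def atz(c,uv,z):
    o,d=ray(c,uv);return o+d*(z-o[2])/d[2]
E
python3 - <<'E'
from h import *
a=r.capture('side');b=r.capture('top')
save('side.png',a);save('top.png',b)
for c in('side','top'):
  k=r.calibration(c);print(c,np.round(k['camera_matrix'],1).tolist(),np.round(k['world_from_camera'],3).tolist(),list(k))
  for t in('punch','punch_grip','stand_mouth','jig_mouth','reagent','beaker','tongs','tubes'):
    for d in r.place_of(c,t)[:4]: print(t,np.round(d['centre'],4),round(d['confidence'],2),np.round(proj(c,d['centre'])))
s=r.sense();print(s)
E
```

```text
pics
side [[403.0, 0.0, 313.9], [0.0, 403.0, 197.3], [0.0, 0.0, 1.0]] [[-0.726, 0.321, -0.608, -0.042], [-0.687, -0.356, 0.633, 0.66], [-0.013, 0.878, 0.479, 0.599], [0.0, 0.0, 0.0, 1.0]] ['camera_matrix', 'world_from_camera']
punch [0.6268 0.1672 0.0174] 0.71 [258. 246.]
punch [0.3771 0.307  0.0173] 0.65 [285. 330.]
punch [0.6303 0.4655 0.0122] 0.6 [142. 311.]
punch_grip [0.6917 0.2448 0.014 ] 0.89 [216. 250.]
punch_grip [0.7222 0.4313 0.0128] 0.88 [137. 282.]
punch_grip [ 0.6195 -0.1669 -0.0014] 0.59 [346. 204.]
punch_grip [0.5102 0.2497 0.1166] 0.57 [259. 246.]
stand_mouth [0.5104 0.2493 0.0745] 0.77 [261. 262.]
stand_mouth [ 0.525  -0.0075 -0.0016] 0.74 [335. 238.]
jig_mouth [ 0.6177 -0.1729  0.034 ] 0.8 [348. 193.]
reagent [ 7.831e-01  1.710e-02 -7.000e-04] 0.79 [264. 208.]
beaker [0.5134 0.4475 0.0026] 0.77 [181. 340.]
tongs [ 5.244e-01 -8.100e-03  3.000e-04] 0.89 [335. 238.]
tubes [ 0.541  -0.4643 -0.0008] 0.61 [420. 179.]
top [[457.9, 0.0, 324.1], [0.0, 457.9, 198.7], [0.0, 0.0, 1.0]] [[-0.004, 0.986, -0.166, 0.351], [-1.0, -0.004, -0.004, 0.007], [-0.005, 0.166, 0.986, 1.604
[... 963 characters left out ...]
1e-04,
       -6.84116546e+01, -1.48173957e+01]), 'joint_velocities': array([-0.02696424,  0.07982774, -0.06776272,  0.01949932,  0.03581545,
        0.03022381]), 'effort': array([-1.95820917e-04, -3.90456426e+01,  1.87623721e+01,  4.22440544e+00,
        1.54995883e-02, -3.39547466e-05]), 'tcp_pos': array([ 0.18698144, -0.59634244,  0.22254775]), 'ee_rot': array([[-9.54213606e-01, -2.99126051e-01,  4.14637948e-06],
       [-2.99126051e-01,  9.54213606e-01,  2.17524471e-05],
       [-1.04632553e-05,  1.95161909e-05, -1.00000000e+00]]), 'wrist_force': array([ 0.73317599, -0.40768844,  0.40549863]), 'moment': array([-0.04843921,  0.02367786, -0.01014901]), 'gripper_width': 0.9976146076979908}
```

```bash
python3 - <<'E'
import cv2,numpy as np
a=cv2.imread('pics/side.png');b=cv2.imread('pics/top.png')
cv2.imwrite('pics/v1.png',a)
c=cv2.resize(a[200:320,200:320],(390,390),interpolation=2)
d=cv2.resize(b[160:290,190:320],(390,390),interpolation=2)
cv2.imwrite('pics/v2.png',np.hstack([c,d]))
E
```

```text
(no output)
```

View pics/v1.png

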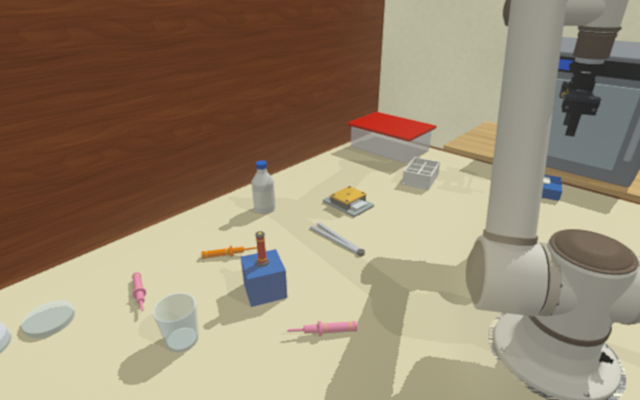

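View pics/v2.png

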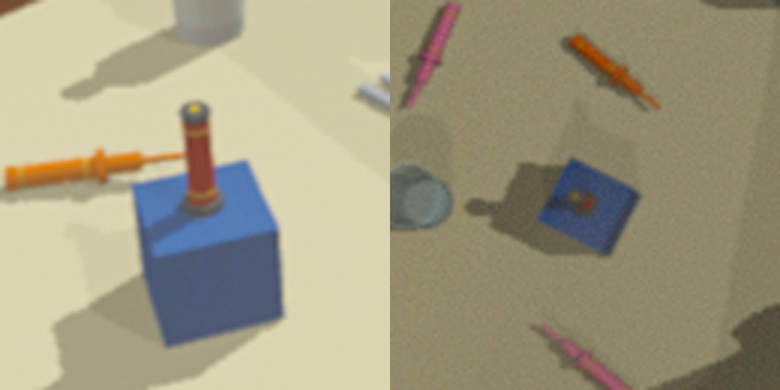

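The candidates in the side picture are the red punch standing in the blue stand at (261,248), the orange one at (230,250), and the pink ones at (140,290) and (325,328). Only the standing one is red and in the blue stand, and the crop confirms it. The jig is at (348,195). I'll go over the jig first for a closer look.

>>> carry_out([
  [[-4, 2.4, -0.3], 0],
  [[-8, 4.7, -0.6], 0],
  [[-12, 7.1, -1], 0],
  [[-16, 9.5, -1.5], 0],
  [[-20, 11.8, -2], 0],
  [[-24, 14.2, -2.5], 0],
  [[-28, 16.6, -3], 0],
  [[-32, 18.9, -3], 0],
  [[-36, 21.3, -3], 0],
  [[-40, 23.7, -3], 0],
  [[-44, 26, -3], 0],
  [[-47, 27.8, -3], 0],
  [[-49, 29, -3], 0],
  [[-49, 29, -3], 0],
  [[-49, 29, -3], 0],
  [[-49, 29, -3], 0],
])

```text
time_s: 2.5
tcp_pos: [0.5672, -0.1737, 0.2527]
ee_rot: [[-0.954, -0.298, -0.0], [-0.298, 0.954, -0.0], [0.0, -0.0, -1.0]]
wrist_force: [0.4, 0.7, -0.2]
gripper_width: 1.002
```

```bash
python3 - <<'E'
from h import *
s=r.sense();print(s['time_s'],s['tcp_pos'],s['wrist_force'],np.round(s['ee_rot'],3).tolist())
a=r.capture('wrist');save('w1.png',a)
print(np.round(r.calibration('wrist')['world_from_camera'],3).tolist(),np.round(r.calibration('wrist')['camera_matrix'],1).tolist())
for t in('jig_mouth','stand_mouth','jig'):
    for d in r.place_of('wrist',t)[:3]: print(t,np.round(d['centre'],4),round(d['confidence'],2),np.round(proj('wrist',d['centre'])))
E
```

```text
2.5 [ 0.56718272 -0.17366683  0.2526579 ] [ 0.44657125  0.71273321 -0.21489861] [[-0.954, -0.298, -0.0], [-0.298, 0.954, -0.0], [0.0, -0.0, -1.0]]
[[-0.299, -0.918, -0.261, 0.495], [0.954, -0.287, -0.081, -0.197], [-0.0, -0.273, 0.962, 0.414], [0.0, 0.0, 0.0, 1.0]] [[325.3, 0.0, 317.6], [0.0, 325.3, 202.8], [0.0, 0.0, 1.0]]
jig_mouth [ 0.6163 -0.1692  0.0356] 0.76 [310. 216.]
jig [ 0.6167 -0.1701 -0.0031] 0.93 [310. 207.]
jig [ 0.5453 -0.4681 -0.0037] 0.58 [92. 82.]
```

View pics/w1.png

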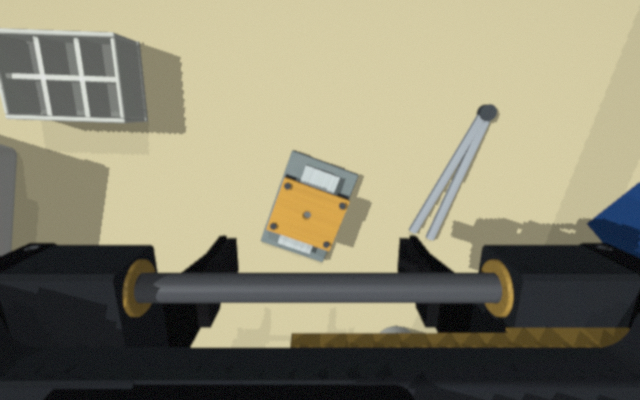

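The picture shows the jig with its guide hole near (306,215), tongs at (455,170), and the tube box top left. The stand is at the right edge. Next I'll look at the stand.

>>> carry_out([
  [[-0.2, 3, 0], 0],
  [[-0.3, 7, 0], 0],
  [[-0.5, 11, 0], 0],
  [[-0.7, 15, 0.5], 0],
  [[-0.9, 19, 1], 0],
  [[-1.1, 23, 1.5], 0],
  [[-1.3, 27, 2], 0],
  [[-1.5, 31, 2], 0],
  [[-1.7, 35, 2], 0],
  [[-1.8, 38.5, 2], 0],
  [[-2, 41, 2], 0],
  [[-2, 42.2, 2], 0],
  [[-2, 42.2, 2], 0],
  [[-2, 42.2, 2], 0],
  [[-2, 42.2, 2], 0],
])

```text
time_s: 4.2
tcp_pos: [0.4609, 0.2338, 0.2328]
ee_rot: [[-0.955, -0.296, 0.0], [-0.296, 0.955, -0.0], [-0.0, -0.0, -1.0]]
wrist_force: [-0.3, 0.1, 0.1]
gripper_width: 0.997
```

```bash
python3 - <<'E'
from h import *
w=cv2.imread('pics/w1.png')
hs=cv2.cvtColor(w,cv2.COLOR_BGR2HSV)
m=cv2.inRange(hs,(10,130,120),(28,255,255));m[250:]=0
n,l,st,c=cv2.connectedComponentsWithStats(m)
i=1+np.argmax(st[1:,4]);mm=(l==i).astype(np.uint8)
cs,_=cv2.findContours(mm,cv2.RETR_CCOMP,cv2.CHAIN_APPROX_NONE)
cc=max(cs,key=cv2.contourArea);print('plate rect',cv2.minAreaRect(cc))
for q in cs:
  M=cv2.moments(q)
  if M['m00']>0: print(M['m10']/M['m00'],M['m01']/M['m00'],M['m00'])
s=r.sense();print(s['time_s'],s['tcp_pos'])
a=r.capture('wrist');save('w2.png',a)
for t in('stand_mouth','punch_grip','punch'):
    for d in r.place_of('wrist',t)[:3]: print(t,np.round(d['centre'],4),round(d['confidence'],2),np.round(proj('wrist',d['centre'])))
E
```

```text
plate rect ((307.73077392578125, 214.15383911132812), (68.34356689453125, 55.09190368652344), 19.653823852539062)
306.79891070660744 213.9644068606373 3488.5
325.7677902621723 244.4082397003745 44.5
272.8982456140351 225.9298245614035 47.5
306.82866043613706 214.19314641744546 53.5
287.04 185.79666666666665 50.0
4.2 [0.46088477 0.23375975 0.23283087]
stand_mouth [0.506  0.2443 0.0745] 0.87 [315. 231.]
punch_grip [0.6883 0.2516 0.0119] 0.73 [282. 335.]
punch_grip [0.3159 0.226  0.0079] 0.63 [351.  48.]
punch [0.3811 0.304  0.0184] 0.79 [399. 129.]
punch [0.5095 0.2461 0.0159] 0.7 [316. 217.]
```

View pics/w2.png

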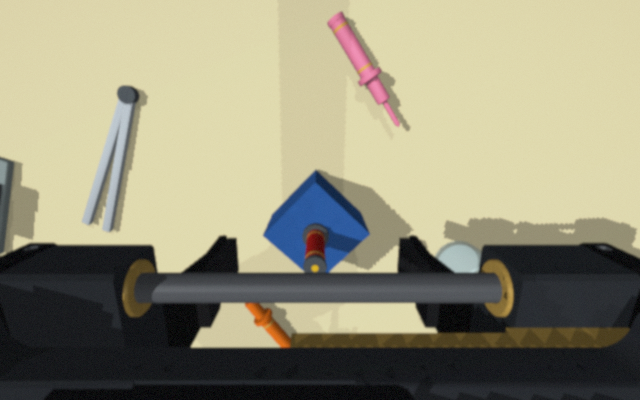

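```bash
python3 - <<'E'
from h import *
w=cv2.imread('pics/w2.png')
big=cv2.resize(w[160:310,250:400],(600,600),interpolation=cv2.INTER_CUBIC);cv2.imwrite('pics/w2b.png',big)
print('cap',atz('wrist',(315.5,267.5),.149),'col',atz('wrist',(316,229),.081))
hs=cv2.cvtColor(w,cv2.COLOR_BGR2HSV)
m=cv2.inRange(hs,(100,120,60),(125,255,255));m[:160]=0;m[275:]=0
m[:,:255]=0;m[:,400:]=0
print('left,right,top corners',[np.round(atz('wrist',p,.075),4) for p in [(263,234),(369,235),(317,170)]])
s=r.sense();print(s['time_s'],'tcp',s['tcp_pos'],proj('wrist',s['tcp_pos']))
# jig from w1 needs w1 pose: use stored
K=np.array([[325.3,0,317.6],[0,325.3,202.8],[0,0,1]])
# rigid cam offset in tool frame from present pose
T=np.array(r.calibration('wrist')['world_from_camera']);R=s['ee_rot']
Rc=R.T@T[:3,:3];tc=R.T@(T[:3,3]-s['tcp_pos']);print('tc',tc);np.savez('cam.npz',Rc=Rc,tc=tc)
R1=np.array([[-.9544,-.2984,0],[-.2984,.9544,0],[0,0,-1]]);p1=np.array([0.56718,-0.17367,0.25266])
o=p1+R1@tc
for uv,z in [((306.83,214.19),.036),((305.6,214.2),.036)]:
  d=np.linalg.inv(K)@np.array([*uv,1]);d=R1@Rc@np.array([d[0],-d[1],-d[2]]);print('hole',o+d*(z-o[2])/d[2])
# top & side jig hole
for c,p in(('top','top.png'),('side','side.png')):
  im=cv2.imread('pics/'+p);h=cv2.cvtColor(im,cv2.COLOR_BGR2HSV);u,v=map(int,proj(c,[.617,-.17,.036]))
  m=cv2.inRange(h,(10,110,60),(30,255,255));q=np.zeros_like(m);q[v-25:v+25,u-30:u+30]=m[v-25:v+25,u-30:u+30]
  cc=max(cv2.findContours(q,0,1)[0],key=cv2.contourArea)
  rc=cv2.minAreaRect(cc);hull=cv2.convexHull(cc);M=cv2.moments(hull);print(c,rc,atz(c,(M['m10']/M['m00'],M['m01']/M['m00']),.036))
E
```

```text
cap [0.50916512 0.24632943 0.149     ] col [0.50087116 0.24382107 0.081     ]
left,right,top corners [array([0.5249, 0.193 , 0.075 ]), array([0.4929, 0.2996, 0.075 ]), array([0.4432, 0.227 , 0.075 ])]
4.4 tcp [0.46087419 0.23418735 0.23281395] [319.40501504 256.14402865]
tc [ 0.07595802 -0.00097522 -0.16162055]
hole [ 0.61528337 -0.17349562  0.036     ]
hole [ 0.61574494 -0.17492497  0.036     ]
top ((377.6092224121094, 197.53382873535156), (25.127920150756836, 20.19108772277832), 3.1798300743103027) [ 0.61708742 -0.17152614  0.036     ]
side ((348.1000061035156, 194.6999969482422), (15.652474403381348, 31.752164840698242), 63.43495178222656) [ 0.607587   -0.16114824  0.036     ]
```

View pics/w2b.png

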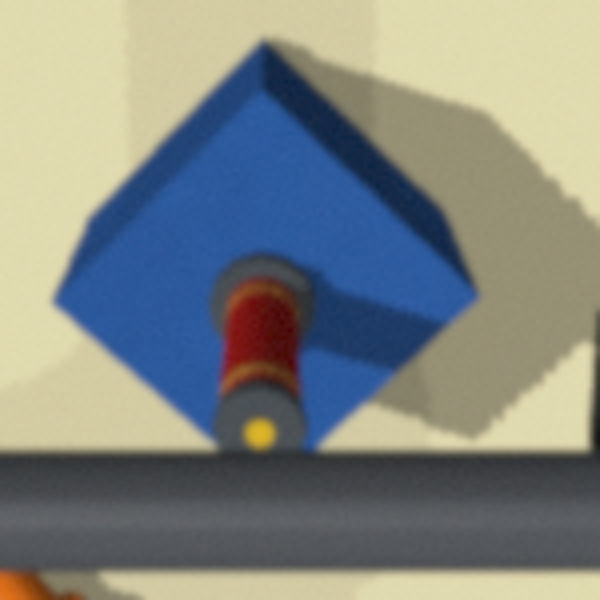

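>>> carry_out([
  [[-2, -0.1, 0.5], 0],
  [[-4, -0.2, 2], 0],
  [[-4.9, -0.3, 4.5], 0],
  [[-4.9, -0.3, 7.5], 0],
  [[-4.9, -0.3, 10], 0],
  [[-4.9, -0.3, 12], 0],
  [[-4.9, -0.3, 13.2], 0],
  [[-4.9, -0.3, 13.7], 0],
  [[-4.9, -0.3, 13.7], 0],
  [[-4.9, -0.3, 13.7], 0],
])

```text
time_s: 5.4
tcp_pos: [0.5093, 0.2463, 0.0969]
ee_rot: [[-0.955, -0.297, 0.002], [-0.297, 0.955, 0.001], [-0.002, 0.0, -1.0]]
wrist_force: [0.0, 0.9, 0.1]
gripper_width: 1.001
```

```bash
python3 - <<'E'
from h import *
s=r.sense();print(s['time_s'],s['tcp_pos'],s['wrist_force'],s['moment'])
a=r.capture('wrist');save('w3.png',a);print(proj('wrist',[.509,.2463,.149]),proj('wrist',[.509,.2463,.115]))
E
```

```text
5.4 [0.50929852 0.24628867 0.09689229] [0.01736205 0.92708185 0.05505269] [ 0.02194084 -0.05068216 -0.00125613]
[320.27752531 313.511706  ] [319.70905486 271.54405906]
```

View pics/w3.png

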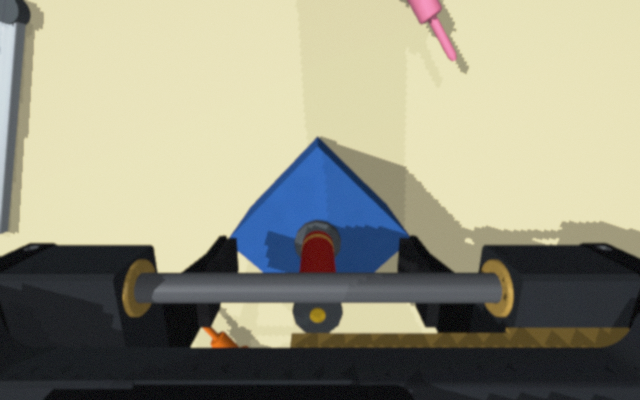

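The cap is at (318,316) against a predicted (320,313), so it is centred to about 1 mm between the fingers. Closing the gripper.

>>> carry_out([
  [[0, 0, 0], 0],
  [[0, 0, 0], 0],
  [[0, 0, 0], 0],
  [[0, 0, 0], 0],
  [[0, 0, 0], 0],
  [[0, 0, 0], 0],
  [[0, 0, 0], 0],
  [[0, 0, 0], 0],
  [[0, 0, 0], 0],
  [[0, 0, 0], 0],
  [[0, 0, 0], 0],
  [[0, 0, 0], 0],
], gripper=-1)

```text
time_s: 6.65
tcp_pos: [0.5093, 0.2463, 0.097]
ee_rot: [[-0.955, -0.297, 0.002], [-0.297, 0.955, 0.001], [-0.002, 0.001, -1.0]]
wrist_force: [-0.3, -0.7, 0.0]
gripper_width: 0.205
```

```bash
python3 - <<'E'
from h import *
s=r.sense();print(s['time_s'],s['tcp_pos'],s['wrist_force'],s['moment'],s['gripper_width'])
E
```

```text
6.65 [0.5092939  0.24628494 0.09699974] [-0.25895415 -0.67243205  0.01521592] [-0.02041808 -0.02122154 -0.04274674] 0.2048497670939553
```

>>> carry_out([
  [[0, 0, -0.5], 0],
  [[0, 0, -1.5], 0],
  [[0, 0, -3], 0],
  [[0, 0, -5], 0],
  [[0, 0, -7], 0],
  [[0, 0, -8.5], 0],
  [[0, 0, -9.3], 0],
  [[0, 0, -9.5], 0],
  [[0, 0, -9.5], 0],
])

```text
time_s: 7.55
tcp_pos: [0.5088, 0.2461, 0.1919]
ee_rot: [[-0.955, -0.297, 0.002], [-0.297, 0.955, 0.001], [-0.002, 0.001, -1.0]]
wrist_force: [0.1, -0.2, -1.6]
gripper_width: 0.202
```

>>> carry_out([
  [[0.1, -1, 0], 0],
  [[0.2, -3.5, 0], 0],
  [[0.4, -7, 0], 0],
  [[0.6, -11, 0], 0],
  [[0.8, -15, 0], 0],
  [[1, -19, 0], 0],
  [[1.2, -23, 0], 0],
  [[1.4, -27, 0], 0],
  [[1.6, -31, 0], 0],
  [[1.9, -35, 0], 0],
  [[2.1, -38.5, 0], 0],
  [[2.2, -41, 0.5], 0],
  [[2.3, -42.5, 2], 0],
  [[2.3, -43.2, 4], 0],
  [[2.3, -43.2, 5.3], 0],
  [[2.3, -43.2, 5.8], 0],
  [[2.3, -43.2, 5.8], 0],
  [[2.3, -43.2, 5.8], 0],
  [[2.3, -43.2, 5.8], 0],
])

```text
time_s: 9.45
tcp_pos: [0.6158, -0.1727, 0.1347]
ee_rot: [[-0.955, -0.298, 0.004], [-0.298, 0.955, 0.001], [-0.004, -0.0, -1.0]]
wrist_force: [-0.5, -1.2, -2.0]
gripper_width: 0.206
```

```bash
python3 - <<'E'
from h import *
s=r.sense();print(s['time_s'],s['tcp_pos'],s['wrist_force'],np.round(s['ee_rot'],4).tolist(),s['gripper_width'])
a=r.capture('wrist');save('w4.png',a);b=r.capture('side')
t=s['tcp_pos']+s['ee_rot']@np.array([0,0,.082]);print('tip',t,proj('wrist',t),'side',proj('side',t))
u,v=map(int,proj('side',t))
x=cv2.resize(a[150:270,260:380],(400,400),interpolation=2);y=cv2.resize(b[v-70:v+30,u-50:u+50],(400,400),interpolation=2)
save('w4b.png',np.hstack([x,y]))
E
```

```text
9.45 [ 0.61581128 -0.17268896  0.13470298] [-0.45858013 -1.20011943 -1.96479047] [[-0.9546, -0.2978, 0.0039], [-0.2978, 0.9546, 0.001], [-0.0041, -0.0002, -1.0]] 0.20565972041281957
tip [ 0.61613427 -0.17260286  0.05270366] [319.00145558 211.50186327] side [348.31903292 187.63690556]
```

View pics/w4b.png

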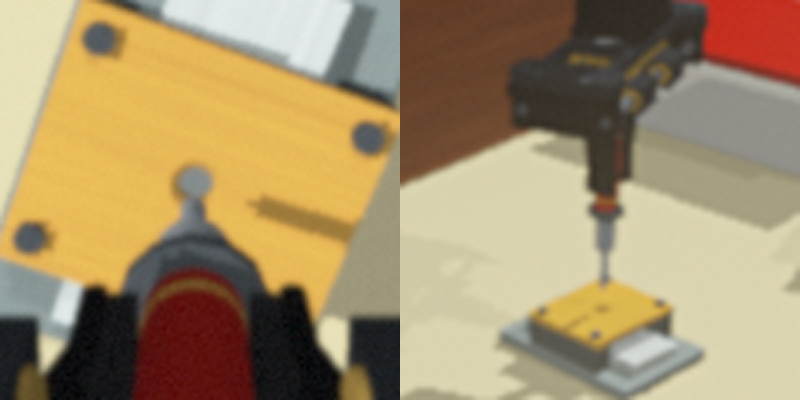

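```bash
python3 - <<'E'
from h import *
a=cv2.imread('pics/w4.png')
g=cv2.cvtColor(a,cv2.COLOR_BGR2HSV)
m=cv2.inRange(g,(10,130,120),(28,255,255))
h=255-m[195:215,305:332];n,l,st,c=cv2.connectedComponentsWithStats(h);print(st.tolist(),c)
s=r.sense();print(s['time_s'],s['tcp_pos']);t=s['tcp_pos']+s['ee_rot']@np.array([0,0,.082])
print('tip here at plate',proj('wrist',[*t[:2],.036]))
for uv in[(318.3,204.7),(318.3,205.3)]:print(atz('wrist',uv,.036)-t)
print('tool units', [s['ee_rot'].T@(atz('wrist',uv,.036)-t)*100 for uv in[(318.3,204.7)]])
save('w4c.png',cv2.cvtColor(cv2.resize(a[190:225,295:345],(800,560),interpolation=cv2.INTER_CUBIC),cv2.COLOR_BGR2RGB))
E
```

```text
[[0, 0, 27, 20, 406], [8, 5, 11, 15, 134]] [[13.06650246  8.78325123]
 [12.79850746 11.67164179]]
9.55 [ 0.61560749 -0.17285389  0.13451475]
tip here at plate [318.83501311 205.12745537]
[-0.00022143 -0.0005363  -0.01651533]
[ 0.00027595 -0.0003807  -0.01651533]
tool units [array([ 0.04329989, -0.04478609,  1.65137725])]
```

View pics/w4c.png

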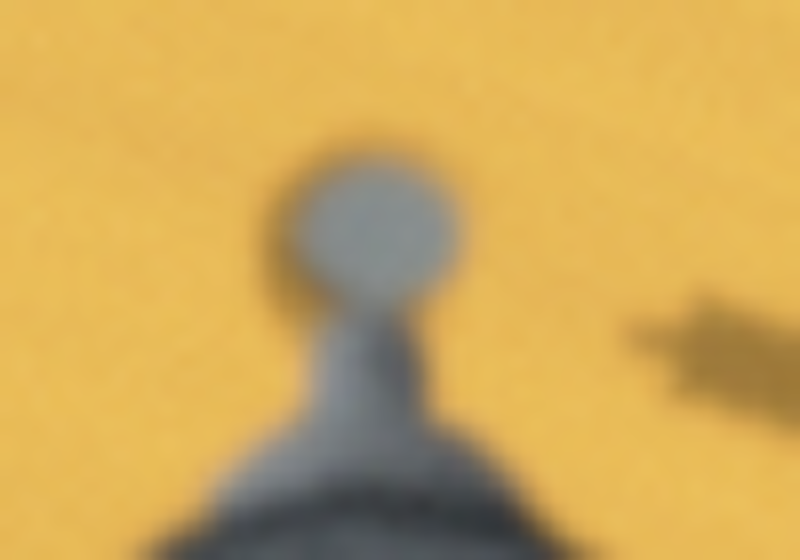

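>>> carry_out([
  [[0, 0, 0.6], 0],
  [[0, 0, 1.1], 0],
  [[0, 0, 1.3], 0],
  [[0, 0, 1.3], 0],
  [[0, 0, 1.3], 0],
  [[0, 0, 1.3], 0],
])

```text
time_s: 10.15
tcp_pos: [0.6158, -0.1729, 0.1217]
ee_rot: [[-0.955, -0.297, 0.004], [-0.297, 0.955, 0.001], [-0.004, -0.0, -1.0]]
wrist_force: [-0.1, 0.1, -2.1]
gripper_width: 0.206
```

```bash
python3 - <<'E'
from h import *
s=r.sense();print(s['time_s'],s['tcp_pos'],s['wrist_force'])
a=r.capture('wrist')
t=s['tcp_pos']+s['ee_rot']@np.array([0,0,.082]);print('tip',t,proj('wrist',t),proj('wrist',[*t[:2],.036]),proj('wrist',[t[0]+.004,t[1],.036]))
save('w5.png',cv2.resize(a[185:220,295:345],(800,560),interpolation=cv2.INTER_CUBIC))
E
```

```text
10.15 [ 0.61583048 -0.17289349  0.1216796 ] [-0.07951792  0.07792634 -2.09746186]
tip [ 0.61615254 -0.17280455  0.03968028] [318.8884694  211.12951859] [318.87301444 209.73292421] [317.37505528 214.29895816]
```

View pics/w5.png

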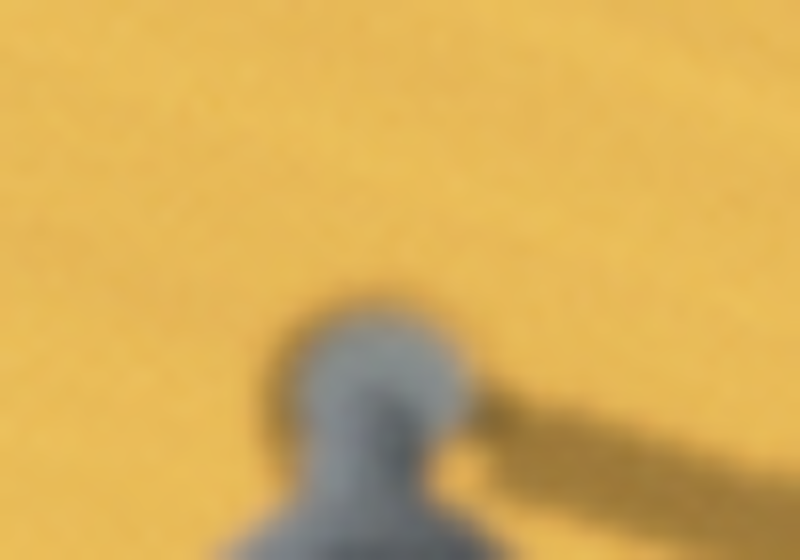

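The hole and tip both project to (319,210) in the w5 crop, so they are aligned. Now a careful descent.

>>> carry_out([
  [[0, 0, 0.15], 0],
  [[0, 0, 0.3], 0],
  [[0, 0, 0.45], 0],
  [[0, 0, 0.5], 0],
  [[0, 0, 0.5], 0],
  [[0, 0, 0.5], 0],
])

```text
time_s: 10.8
tcp_pos: [0.6159, -0.1729, 0.1167]
ee_rot: [[-0.955, -0.297, 0.004], [-0.297, 0.955, 0.001], [-0.004, -0.0, -1.0]]
wrist_force: [0.1, -0.1, -2.1]
gripper_width: 0.202
```

>>> carry_out([
  [[0, 0, 0.1], 0],
  [[0, 0, 0.2], 0],
  [[0, 0, 0.3], 0],
  [[0, 0, 0.3], 0],
  [[0, 0, 0.3], 0],
  [[0, 0, 0.3], 0],
])

```text
time_s: 11.4
tcp_pos: [0.6159, -0.1729, 0.1138]
ee_rot: [[-0.955, -0.297, 0.004], [-0.297, 0.955, 0.001], [-0.004, -0.0, -1.0]]
wrist_force: [0.3, 0.4, -2.7]
gripper_width: 0.207
```

>>> carry_out([
  [[0, 0, 0.1], 0],
  [[0, 0, 0.2], 0],
  [[0, 0, 0.3], 0],
  [[0, 0, 0.3], 0],
  [[0, 0, 0.3], 0],
  [[0, 0, 0.3], 0],
])

```text
time_s: 12.0
tcp_pos: [0.616, -0.1729, 0.1108]
ee_rot: [[-0.955, -0.297, 0.004], [-0.297, 0.955, 0.001], [-0.004, -0.0, -1.0]]
wrist_force: [-0.4, -0.5, -1.8]
gripper_width: 0.199
```

>>> carry_out([
  [[0, 0, 0.1], 0],
  [[0, 0, 0.2], 0],
  [[0, 0, 0.2], 0],
  [[0, 0, 0.2], 0],
  [[0, 0, 0.2], 0],
])

```text
time_s: 12.5
tcp_pos: [0.616, -0.1729, 0.1088]
ee_rot: [[-0.955, -0.297, 0.004], [-0.297, 0.955, 0.001], [-0.004, -0.0, -1.0]]
wrist_force: [-0.9, 0.3, -2.3]
gripper_width: 0.2
```

>>> carry_out([
  [[0, 0, 0.1], 0],
  [[0, 0, 0.2], 0],
  [[0, 0, 0.2], 0],
  [[0, 0, 0.2], 0],
  [[0, 0, 0.2], 0],
])

```text
time_s: 13.0
tcp_pos: [0.616, -0.1729, 0.1068]
ee_rot: [[-0.955, -0.297, 0.004], [-0.297, 0.955, 0.001], [-0.004, -0.0, -1.0]]
wrist_force: [-0.8, 0.3, -2.2]
gripper_width: 0.208
```

>>> carry_out([
  [[0, 0, 0.1], 0],
  [[0, 0, 0.2], 0],
  [[0, 0, 0.2], 0],
  [[0, 0, 0.2], 0],
  [[0, 0, 0.2], 0],
])

```text
time_s: 13.5
tcp_pos: [0.6161, -0.1729, 0.1048]
ee_rot: [[-0.955, -0.297, 0.004], [-0.297, 0.955, 0.001], [-0.004, -0.0, -1.0]]
wrist_force: [-0.6, 0.3, -1.7]
gripper_width: 0.202
```

>>> carry_out([
  [[0, 0, 0.1], 0],
  [[0, 0, 0.2], 0],
  [[0, 0, 0.2], 0],
  [[0, 0, 0.2], 0],
  [[0, 0, 0.2], 0],
])

```text
time_s: 14.0
tcp_pos: [0.6161, -0.1729, 0.1029]
ee_rot: [[-0.955, -0.298, 0.004], [-0.298, 0.955, 0.001], [-0.004, -0.0, -1.0]]
wrist_force: [0.4, -0.9, -2.2]
gripper_width: 0.204
```

>>> carry_out([
  [[0, 0, 0.1], 0],
  [[0, 0, 0.2], 0],
  [[0, 0, 0.2], 0],
  [[0, 0, 0.2], 0],
  [[0, 0, 0.2], 0],
])

```text
time_s: 14.5
tcp_pos: [0.6161, -0.1729, 0.1008]
ee_rot: [[-0.955, -0.297, 0.004], [-0.297, 0.955, 0.001], [-0.004, -0.0, -1.0]]
wrist_force: [0.2, 0.3, -3.0]
gripper_width: 0.201
```

>>> carry_out([
  [[0, 0, 0.1], 0],
  [[0, 0, 0.2], 0],
  [[0, 0, 0.2], 0],
  [[0, 0, 0.2], 0],
  [[0, 0, 0.2], 0],
])

```text
time_s: 15.0
tcp_pos: [0.6163, -0.173, 0.0992]
ee_rot: [[-0.955, -0.298, 0.005], [-0.298, 0.955, 0.001], [-0.005, -0.001, -1.0]]
wrist_force: [-1.4, 0.3, 1.5]
gripper_width: 0.205
```

>>> carry_out([
  [[0, 0, 0.1], 0],
  [[0, 0, 0.2], 0],
  [[0, 0, 0.2], 0],
  [[0, 0, 0.2], 0],
  [[0, 0, 0.2], 0],
])

```text
time_s: 15.5
tcp_pos: [0.6164, -0.173, 0.0975]
ee_rot: [[-0.955, -0.298, 0.005], [-0.298, 0.955, 0.001], [-0.005, -0.001, -1.0]]
wrist_force: [-1.6, 0.5, 3.5]
gripper_width: 0.21
```

>>> carry_out([
  [[0, 0, 0.1], 0],
  [[0, 0, 0.12], 0],
  [[0, 0, 0.12], 0],
  [[0, 0, 0.12], 0],
])

```text
time_s: 15.9
tcp_pos: [0.6165, -0.1731, 0.0967]
ee_rot: [[-0.955, -0.298, 0.005], [-0.298, 0.955, 0.0], [-0.005, -0.001, -1.0]]
wrist_force: [-1.6, 1.0, 5.3]
gripper_width: 0.206
```

>>> carry_out([
  [[0, 0, 0.05], 0],
  [[0, 0, 0.1], 0],
  [[0, 0, 0.1], 0],
  [[0, 0, 0.1], 0],
])

```text
time_s: 16.3
tcp_pos: [0.6166, -0.1731, 0.0962]
ee_rot: [[-0.955, -0.298, 0.006], [-0.298, 0.955, 0.0], [-0.006, -0.001, -1.0]]
wrist_force: [-1.8, 1.4, 5.6]
gripper_width: 0.201
```

>>> carry_out([
  [[0.03, 0, 0.06], 0],
  [[0.05, 0, 0.12], 0],
  [[0.05, 0, 0.12], 0],
  [[0.05, 0, 0.12], 0],
])

```text
time_s: 16.7
tcp_pos: [0.6164, -0.1731, 0.0959]
ee_rot: [[-0.954, -0.298, 0.007], [-0.298, 0.954, 0.0], [-0.006, -0.002, -1.0]]
wrist_force: [-1.6, 1.7, 6.8]
gripper_width: 0.206
```

```bash
python3 - <<'E'
from h import *
s=r.sense();print(s['time_s'],s['tcp_pos'],s['wrist_force'],s['moment'],s['ee_rot'][:,2])
E
```

```text
16.7 [ 0.61642257 -0.17314335  0.0958693 ] [-1.61492024  1.73447118  6.75269979] [ 0.56620632  0.70369904 -0.02827542] [ 6.66661142e-03  8.59888144e-05 -9.99977774e-01]
```

>>> carry_out([
  [[0, -0.02, 0.1], 0],
  [[0, -0.02, 0.15], 0],
  [[0, -0.02, 0.2], 0],
  [[0, -0.02, 0.2], 0],
  [[0, -0.02, 0.2], 0],
])

```text
time_s: 17.2
tcp_pos: [0.6167, -0.1732, 0.095]
ee_rot: [[-0.954, -0.299, 0.007], [-0.299, 0.954, -0.0], [-0.007, -0.002, -1.0]]
wrist_force: [-3.9, 2.2, 8.4]
gripper_width: 0.206
```

>>> carry_out([
  [[0.05, -0.02, 0.1], 0],
  [[0.08, -0.02, 0.15], 0],
  [[0.08, -0.02, 0.2], 0],
  [[0.08, -0.02, 0.2], 0],
])

```text
time_s: 17.6
tcp_pos: [0.6165, -0.1733, 0.0944]
ee_rot: [[-0.954, -0.299, 0.009], [-0.299, 0.954, -0.0], [-0.008, -0.003, -1.0]]
wrist_force: [-3.0, 2.0, 9.1]
gripper_width: 0.203
```

>>> carry_out([
  [[0.05, -0.03, 0.1], 0],
  [[0.1, -0.03, 0.15], 0],
  [[0.1, -0.03, 0.2], 0],
  [[0.1, -0.03, 0.2], 0],
])

```text
time_s: 18.0
tcp_pos: [0.6164, -0.1735, 0.094]
ee_rot: [[-0.954, -0.3, 0.011], [-0.3, 0.954, -0.0], [-0.01, -0.003, -1.0]]
wrist_force: [-2.3, 3.6, 10.0]
gripper_width: 0.199
```

>>> carry_out([
  [[0.04, 0.04, 0.1], 0],
  [[0.08, 0.06, 0.15], 0],
  [[0.08, 0.06, 0.19], 0],
  [[0.08, 0.06, 0.19], 0],
])

```text
time_s: 18.4
tcp_pos: [0.6164, -0.1731, 0.0939]
ee_rot: [[-0.954, -0.3, 0.013], [-0.3, 0.954, -0.001], [-0.013, -0.005, -1.0]]
wrist_force: [-2.6, 2.3, 10.5]
gripper_width: 0.2
```

>>> carry_out([
  [[0.04, 0.02, 0.1], 0],
  [[0.06, 0.02, 0.15], 0],
  [[0.06, 0.02, 0.2], 0],
  [[0.06, 0.02, 0.22], 0],
])

```text
time_s: 18.8
tcp_pos: [0.6164, -0.1731, 0.0936]
ee_rot: [[-0.953, -0.301, 0.015], [-0.301, 0.954, -0.001], [-0.014, -0.006, -1.0]]
wrist_force: [-2.5, 1.8, 10.9]
gripper_width: 0.208
```

>>> carry_out([
  [[0.04, 0.02, 0.1], 0],
  [[0.05, 0.02, 0.16], 0],
  [[0.05, 0.02, 0.22], 0],
  [[0.05, 0.02, 0.22], 0],
])

```text
time_s: 19.2
tcp_pos: [0.6164, -0.1729, 0.0923]
ee_rot: [[-0.953, -0.301, 0.017], [-0.301, 0.954, -0.001], [-0.016, -0.006, -1.0]]
wrist_force: [-1.9, 1.4, 6.8]
gripper_width: 0.2
```

The force dropped from 10.9 to 6.8 N as the tool gave 1.3 mm, which is the snap. Lifting off now.

>>> carry_out([
  [[0, 0, -0.3], 0],
  [[0, 0, -0.8], 0],
  [[0, 0, -1.5], 0],
  [[-0.05, -0.02, -2.5], 0],
  [[-0.05, -0.02, -3.5], 0],
  [[-0.1, -0.03, -5], 0],
  [[-0.1, -0.05, -7], 0],
  [[-0.1, -0.06, -8.5], 0],
  [[-0.1, -0.06, -9.6], 0],
  [[-0.1, -0.06, -10], 0],
  [[-0.1, -0.06, -10], 0],
  [[-0.1, -0.06, -10], 0],
])

```text
time_s: 20.4
tcp_pos: [0.6153, -0.1729, 0.1913]
ee_rot: [[-0.953, -0.301, 0.015], [-0.301, 0.954, -0.001], [-0.014, -0.005, -1.0]]
wrist_force: [0.3, -0.1, -1.6]
gripper_width: 0.203
```

```bash
python3 - <<'E'
from h import *
s=r.sense();R=s['ee_rot'];print(s['time_s'],s['tcp_pos'],s['wrist_force'],np.round(R,4).tolist())
# goal: tip at stand centre (0.5090,0.2463), rotation unchanged; at tip z 0.10
g=np.array([.509,.2463,.10]);tip=s['tcp_pos']+R@[0,0,.082]
print('tip',tip,'move',R.T@(g-tip)*100,'up/mm per cm',R.T@[0,0,1])
E
```

```text
20.4 [ 0.61530959 -0.17292467  0.19129213] [ 0.31975882 -0.11116556 -1.61979429] [[-0.9535, -0.3012, 0.015], [-0.3012, 0.9536, -0.0007], [-0.0141, -0.0052, -0.9999]]
tip [ 0.61654164 -0.17298313  0.10930141] move [-2.36228327 43.22470106  0.73856359] up/mm per cm [-0.01411253 -0.00520532 -0.99988686]
```

>>> carry_out([
  [[-0.1, 1, 0], 0],
  [[-0.2, 3.5, 0], 0],
  [[-0.4, 7, 0], 0],
  [[-0.6, 11, 0], 0],
  [[-0.8, 15, 0], 0],
  [[-1, 19, 0], 0],
  [[-1.2, 23, 0], 0],
  [[-1.5, 27, 0], 0],
  [[-1.7, 31, 0], 0],
  [[-1.9, 35, 0], 0],
  [[-2.1, 38.5, 0], 0],
  [[-2.2, 41, 0.3], 0],
  [[-2.3, 42.5, 0.6], 0],
  [[-2.36, 43.2, 0.7], 0],
  [[-2.36, 43.2, 0.7], 0],
  [[-2.36, 43.2, 0.7], 0],
  [[-2.36, 43.2, 0.7], 0],
])

```text
time_s: 22.1
tcp_pos: [0.5081, 0.2451, 0.1825]
ee_rot: [[-0.954, -0.3, 0.015], [-0.3, 0.954, -0.001], [-0.014, -0.005, -1.0]]
wrist_force: [-1.3, 0.1, -1.7]
gripper_width: 0.206
```

```bash
python3 - <<'E'
from h import *
s=r.sense();R=s['ee_rot'];print(s['time_s'],s['tcp_pos'],s['wrist_force'],np.round(R[:,2],4))
a=r.capture('wrist');b=r.capture('side')
tip=s['tcp_pos']+R@[0,0,.082];g=np.array([.509,.2463,.075])
print('tip',tip,proj('wrist',tip),'mouth',proj('wrist',g),'err tool cm',R.T@(g-tip)*100,'side tip',proj('side',tip),proj('side',g))
u,v=map(int,proj('side',tip))
x=cv2.resize(a[140:290,245:395],(400,400),interpolation=2);y=cv2.resize(b[v-60:v+60,u-60:u+60],(400,400),interpolation=2)
save('w6.png',np.hstack([x,y]))
E
```

```text
22.1 [0.50811087 0.24507293 0.18247209] [-1.27981327  0.14470065 -1.68227791] [ 1.510e-02 -9.000e-04 -9.999e-01]
tip [0.50934573 0.24499521 0.10048142] [318.68794177 210.99455823] mouth [320.32682825 201.84413223] err tool cm [0.02974117 0.14864893 2.54720782] side tip [261.64092168 251.48362887] [262.18557947 261.67331989]
```

View pics/w6.png

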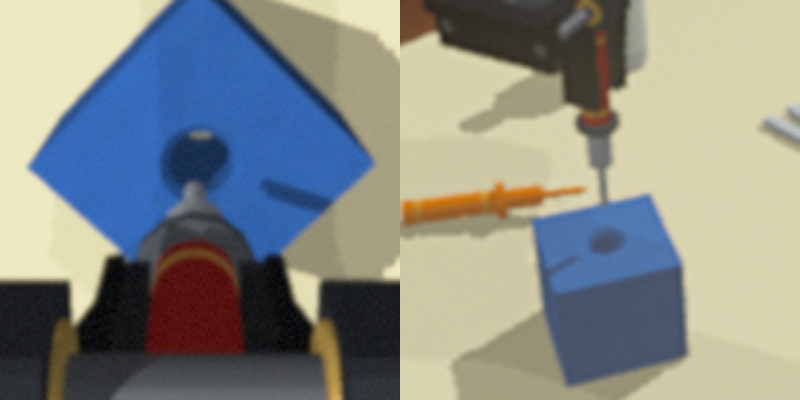

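Hole at (196,160) and tip at (193,183) in the wrist crop are about 1 mm off sideways. I'll correct that and lower.

>>> carry_out([
  [[0, 0.1, 0.5], 0],
  [[0.02, 0.1, 1.2], 0],
  [[0.02, 0.1, 2], 0],
  [[0.03, 0.11, 3], 0],
  [[0.05, 0.12, 4], 0],
  [[0.06, 0.12, 5], 0],
  [[0.07, 0.13, 6], 0],
  [[0.08, 0.13, 6.8], 0],
  [[0.09, 0.14, 7.5], 0],
  [[0.1, 0.14, 7.8], 0],
  [[0.1, 0.14, 7.8], 0],
  [[0.1, 0.14, 7.8], 0],
])

```text
time_s: 23.4
tcp_pos: [0.5082, 0.2464, 0.1049]
ee_rot: [[-0.954, -0.3, 0.016], [-0.3, 0.954, -0.0], [-0.015, -0.005, -1.0]]
wrist_force: [0.5, -0.3, -2.0]
gripper_width: 0.206
```

>>> carry_out([
  [[0.0, 0, 0.2], 0],
  [[0, 0, 0.4], 0],
  [[0, 0, 0.6], 0],
  [[0, 0, 0.65], 0],
  [[0, 0, 0.65], 0],
])

```text
time_s: 23.9
tcp_pos: [0.5083, 0.2463, 0.0982]
ee_rot: [[-0.954, -0.3, 0.016], [-0.3, 0.954, -0.001], [-0.015, -0.005, -1.0]]
wrist_force: [0.2, 0.7, -1.9]
gripper_width: 0.203
```

>>> carry_out([
  [[0, 0, 0.05], 0],
  [[0, 0, 0.1], 0],
  [[0, 0, 0.12], 0],
  [[0, 0, 0.12], 0],
])

```text
time_s: 24.3
tcp_pos: [0.5083, 0.2463, 0.0971]
ee_rot: [[-0.954, -0.3, 0.016], [-0.3, 0.954, -0.0], [-0.015, -0.005, -1.0]]
wrist_force: [-0.1, 0.2, -1.6]
gripper_width: 0.203
```

>>> carry_out([
  [[0, 0, 0.05], 0],
  [[0, 0, 0.08], 0],
  [[0, 0, 0.08], 0],
  [[0, 0, 0.08], 0],
])

```text
time_s: 24.7
tcp_pos: [0.5084, 0.2464, 0.0969]
ee_rot: [[-0.954, -0.3, 0.016], [-0.3, 0.954, -0.0], [-0.015, -0.005, -1.0]]
wrist_force: [-1.9, -0.9, 4.8]
gripper_width: 0.204
```

The collar is seated at the original height (TCP z 0.0969) with a contact force. Releasing.

>>> carry_out([
  [[0, 0, -0.03], 0],
  [[0, 0, -0.03], 0],
  [[0, 0, -0.03], 0],
  [[0, 0, -0.03], 0],
  [[0, 0, -0.03], 0],
  [[0, 0, -0.03], 0],
  [[0, 0, -0.03], 0],
  [[0, 0, -0.03], 0],
  [[0, 0, -0.03], 0],
  [[0, 0, -0.03], 0],
  [[0, 0, -0.03], 0],
  [[0, 0, -0.03], 0],
], gripper=1)

```text
time_s: 25.9
tcp_pos: [0.5084, 0.2464, 0.0973]
ee_rot: [[-0.954, -0.3, 0.016], [-0.3, 0.954, -0.0], [-0.015, -0.005, -1.0]]
wrist_force: [-0.9, -0.1, 0.6]
gripper_width: 0.997
```

>>> carry_out([
  [[0, 0, -1], 0],
  [[0, 0, -3], 0],
  [[0, 0, -6], 0],
  [[0, 0, -10], 0],
  [[0, 0, -13], 0],
  [[1, 0, -15], 0],
  [[3, 0, -16], 0],
  [[6, 0, -16], 0],
  [[8, 0, -16], 0],
  [[8, 0, -16], 0],
  [[8, 0, -16], 0],
])

```text
time_s: 27.0
tcp_pos: [0.4298, 0.2226, 0.2571]
ee_rot: [[-0.954, -0.301, 0.018], [-0.301, 0.954, 0.001], [-0.018, -0.004, -1.0]]
wrist_force: [0.5, 0.6, 0.6]
gripper_width: 0.998
```

```bash
python3 - <<'E'
from h import *
s=r.sense();print(s['time_s'],s['tcp_pos'],s['wrist_force'],s['gripper_width'])
b=r.capture('side');a=cv2.cvtColor(cv2.imread('pics/side.png'),cv2.COLOR_BGR2RGB);r.capture('top')
save('f1.png',np.hstack([cv2.resize(i[220:310,210:300],(400,400),interpolation=2) for i in(a,b)]))
d=cv2.absdiff(a,b).max(2)
for t in('punch','reagent','beaker','tongs','tubes'):
  for c in('side','top'):
    for q in r.place_of(c,t)[:3]: print(t,c,np.round(q['centre'],4),round(q['confidence'],2))
E
```

```text
27.0 [0.42980436 0.22262224 0.2570905 ] [0.49776203 0.63529199 0.64065796] 0.9980194133113011
punch side [0.6253 0.1676 0.0168] 0.87
punch side [0.6328 0.4647 0.0165] 0.84
punch side [0.3733 0.3042 0.0157] 0.71
punch top [0.6275 0.1691 0.0181] 0.69
punch top [0.5102 0.2481 0.0144] 0.57
punch top [0.6321 0.4617 0.0181] 0.55
reagent side [ 0.7816  0.0164 -0.0024] 0.85
reagent top [0.7874 0.0146 0.0048] 0.74
reagent top [0.5091 0.2458 0.073 ] 0.68
beaker side [ 0.5154  0.4444 -0.0011] 0.69
beaker side [0.5111 0.2487 0.0769] 0.61
beaker top [0.5209 0.443  0.0017] 0.95
tongs side [ 0.5237 -0.0093  0.0008] 0.55
tongs top [ 0.5304 -0.0079 -0.0022] 0.54
tongs top [0.7849 0.0158 0.0028] 0.23
tubes side [ 5.444e-01 -4.649e-01 -2.000e-04] 0.66
tubes top [ 0.5455 -0.4638 -0.0028] 0.72
```

View pics/f1.png

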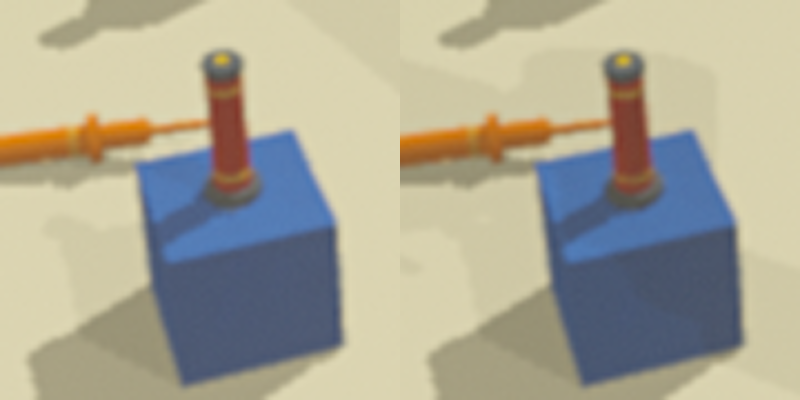

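Left is the start and right is now. The punch stands upright on its collar in the same place (cap at (622,62), collar at (635,187)), and the bystanders have not moved. Handing in.

```bash
python3 -c "
from station import r
print(r.finish_job())"
```

```text
the job is handed in; nothing more can be done
None
```

The red punch was set off once, in the jig's guide hole, and is back upright in the blue stand with the gripper clear of it. I handed the job in at about 27 s of the 64 s allowed.

- **Snap:** The punch felt the blank and then tripped at about 13 N net. The wrist force fell from 10.9 to 6.8 N while the tool gave 1.3 mm. I stopped there and lifted off. No reading between moves came near 20 N, though forces within a move were not sampled. I inferred the snap from that force drop and did not see it directly.
- **Side load and tilt:** Side forces of up to about 4.5 N built up against the guide hole while pressing, and the tool tilted by about 1°. The tilt did not hinder putting the punch back.
- **Return to the stand:** The collar met the stand at the same tool height as when the punch was gripped (0.097 m). The final side picture matches the starting one.
- **Bystanders:** The networks put the bottle, beaker, tongs and tube box within about 6 mm of where they started. That is close to the networks' own error, and the arm touched none of them. A few of their other reports were plainly wrong; for example, they named the stand as a beaker and as the reagent bottle.

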